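# Put the circuit board back on its runners

### The job

Put the loose plywood circuit board away in the rack standing nearest to it: take it by its dark handle, enter it nose first, level, onto the one pair of runners that is free, and slide it all the way home against the end stop, so that the leaf catch springs up into the groove under the board. Feel for the stop and press on it only gently (the push of about one kilogram is plenty), then let go; leave the other things on the bench where they are.

Things in the scene. Friction and masses are not known exactly. Their poses are not given: they have to be found in the camera images.
- board: Circuit board: plywood plate 200 (x) x 150 (y) x 10 mm, about 0.28 kg, two battery holders, lamp and switch on top (up to 42 mm above the underside), flat on the bench. Origin: centre of the plate's underside; x points to its nose, away from the handle; z up. A groove 18 mm wide, 5 deep crosses the underside at x = +38. Centre of mass near x = -30: held by the handle the nose may sag.
- handle (a point): Grip point on the board's handle: a dark wooden batten 16 mm wide (y), 32 mm tall (8 to 40 mm above the board's underside), along the board's x, sticking out 85 mm beyond the plate. The point is on its centre line, 60 mm out from the plate (board x = -160), 26 mm above the underside. Axes as the board's.
- nose (a point): Middle of the board's leading lower edge (board x = +100 mm, z = 0). Axes as the board's.
- rack_a: Fixed olive tube rack, 212 mm deep, 193 wide, 242 tall, on screw legs (underside 5 to 30 mm above the bench), with three pairs of U-channel runners; kit trays fill two (blue middle, grey top), the lowest pair is free (running surface 55 mm above the origin). Origin: middle of the tube frame's underside; x points into the rack, z up; posts' front face x = -100, entry lips from -114. Which of the two racks is nearest the board changes.
- mouth_a (a point): Mouth of rack a's free pair: midway between the runners, on their running surface, rack x = -100; axes as the rack's. The channels take the board's edges: 156 mm between the webs (board 150), 15 mm between lower and upper flange (board 10), lower flanges 16 mm wide, straight for 200 mm. Lips flare the entry by 6 mm at the sides, above and below.
- home_a (a point): Where the board's origin comes to lie in rack a if the end stop is clamped in the middle of its slot: rack x = -14, centre line, running height. The stop, an orange tab with a rubber buffer (20 N/mm, 3 mm), is clamped up to 25 mm nearer or farther, different every time and not reported: find it by touch. 62 mm before it a brass leaf catch stands up 4 mm (spring under 2 N).
- rack_b: Fixed olive tube rack, 212 mm deep, 193 wide, 242 tall, on screw legs (underside 5 to 30 mm above the bench), with three pairs of U-channel runners; kit trays fill two (blue bottom, yellow middle), the top pair is free (running surface 175 mm above the origin). Origin: middle of the tube frame's underside; x points into the rack, z up; posts' front face x = -100, entry lips from -114. Which of the two racks is nearest the board changes.
- mouth_b (a point): Mouth of rack b's free pair: midway between the runners, on their running surface, rack x = -100; axes as the rack's. The channels take the board's edges: 156 mm between the webs (board 150), 15 mm between lower and upper flange (board 10), lower flanges 16 mm wide, straight for 200 mm. Lips flare the entry by 6 mm at the sides, above and below.
- home_b (a point): Where the board's origin comes to lie in rack b if the end stop is clamped in the middle of its slot: rack x = -14, centre line, running height. The stop, an orange tab with a rubber buffer (20 N/mm, 3 mm), is clamped up to 25 mm nearer or farther, different every time and not reported: find it by touch. 62 mm before it a brass leaf catch stands up 4 mm (spring under 2 N).
- battery_red: Bystander: lantern battery 67 x 67 mm, 112 mm tall, red band. Origin under its centre.
- battery_blue: Bystander: lantern battery 67 x 67 mm, 112 mm tall, blue band. Origin under its centre.
- screwdriver: Bystander: screwdriver lying along its x axis.
- spool: Bystander: orange spool, 60 mm across, 40 mm tall.
- meter: Bystander: yellow multimeter 150 (x) x 75 x 45 mm lying on its back.
- mug: Bystander: blue mug, 80 mm across, 90 mm tall.
- lamp_holder: Bystander: small white lamp holder 50 x 30 mm, 35 mm tall.

How it is judged:
On the way:
1. the board's nose is 50 mm or more inside the free pair of runners of the nearest rack (((x of nose in the frame of rack_a above -0.05 m and y of nose in the frame of rack_a between -0.008 and 0.008 m and z of nose in the frame of rack_a between 0.051 and 0.063 m and angle between the x axis of board and the x axis of rack_a, either way round below 0.12 rad and world y of rack_a below 0.45 m) or (x of nose in the frame of rack_b above -0.05 m and y of nose in the frame of rack_b between -0.008 and 0.008 m and z of nose in the frame of rack_b between 0.171 and 0.183 m and angle between the x axis of board and the x axis of rack_b, either way round below 0.12 rad and world y of rack_b below 0.45 m))), for 0.1 s.
At the end, for the whole second after the job is handed in: The board lies still and released on the free runners of the nearest rack (within 6 mm sideways and 3 mm in height, level within 0.03 rad, straight within 0.05 rad), home on the end stop: the leaf catch is up in its groove (catch under 1.5 mm; origin -30 to +4 mm along the rack's x) (((x of board in the frame of rack_a between -0.042 and 0.014 m and y of board in the frame of rack_a between -0.006 and 0.006 m and z of board in the frame of rack_a between 0.052 and 0.058 m and angle between the x axis of board and the x axis of rack_a, either way round below 0.05 rad and angle between board's own z axis and vertical below 0.03 rad and z of catch_a_c0 in the frame of rack_a above 0.0556 m and world y of rack_a below 0.45 m) or (x of board in the frame of rack_b between -0.042 and 0.014 m and y of board in the frame of rack_b between -0.006 and 0.006 m and z of board in the frame of rack_b between 0.172 and 0.178 m and angle between the x axis of board and the x axis of rack_b, either way round below 0.05 rad and angle between board's own z axis and vertical below 0.03 rad and z of catch_b_c0 in the frame of rack_b above 0.1756 m and world y of rack_b below 0.45 m)) and linear speed of board below 0.01 m/s); the robot touches nothing.
It fails at once if the board presses on a rack or its end stop with more than 22 N (contact force between board and rack_a above 22 N or contact force between board and rack_b above 22 N).
It fails at once if the robot presses on a rack with more than 30 N (contact force between any of the arm, the fingers and rack_a above 30 N or contact force between any of the arm, the fingers and rack_b above 30 N).
It fails at once if the board is tipped by more than 45 degrees (angle between board's own z axis and vertical above 0.785 rad).
It fails at once if another thing on the bench is shifted by more than 30 mm (distance of any of battery_red, battery_blue, screwdriver, spool, meter, mug, lamp_holder from where it was at the start of the episode above 0.03 m).
It also fails if it takes over 51 s, if anything falls off the work surface, if the arm or the gripper's body presses on something with over 40 N, if the wrist force passes 120 N, or if a joint passes its speed limit or range.

### The arm

A 6-joint arm with a two-finger parallel gripper is mounted at the origin on the work surface. World frame = base frame: x ahead of the robot, y to its left, z up, the work surface at z = 0. Lengths are in m, angles in rad, forces in N, time in s.
With the tool pointing down it reaches from about 0.275 to 0.85 m from the base axis. Payload 19 kg.
Tool frame: the origin (TCP) lies at the very end of the fingers, on their centre line; the grasp point (between the pads) lies 19 mm behind it; z points along the fingers, y is the line along which they close (so a half turn about z gives the same grasp; the last joint's range is limited). The gripper opens to 85 mm and grips with 20 to 120 N. Pads are 22 mm wide; open, the fingers measure 114 mm over their backs; the gripper's body (76 mm by 85 mm) begins 54 mm behind the grasp point. The pads swing forward as they close: fully open they stand 13 mm farther back than shut.
Start: joints at [1.188, 0.15, 1.437, -0, 1.554, -0.134], TCP at [0.142, 0.557, 0.231] pointing down, gripper open.
Joint ranges: [-2.8, 2.8], [-0.68, 2.1], [0.12, 2.68], [-1.39, 4.53], [0.16, 2.79], [-2.81, 2.81]. Speed limits (rad/s): [1.89, 1.89, 2.22, 3.01, 3.01, 3.01].

### API

Orientations are given as a unit quaternion [w, x, y, z].
In Python, from workcell import r gives the robot as it stands.
- The arm moves only by the tool carry_out, never from a script. Its arguments are lists of equal length, an entry for each row: "gripper": the closure, from -1 (fully open) to 1 (shut); "dp": the shift along the tool's x, y, z in m, a list of three; "yaw": the turn about the tool's z in rad. A call has 1 to 8 rows; each row is the pose to reach, as a shift and turn from the pose commanded when the call began, along the tool's axes at that moment; what a row does not reach only later rows make up. A row lasts 1/8 s, in which the tool goes at most 62.5 mm and 10.7 degrees, less where a joint would pass 70% of its speed; a pose out of reach is approached as far as the arm can. A call with a gripper value outside its range is refused whole. The fingers move at their own pace and stop on an object; "newtons" is the grip in N (left out, the last holds). Time passes only in rows, so rows that repeat a pose let the fingers close. It gives the time, the measured TCP pose, the force, the opening and the grip force at its end, in the units of the state.
- r.get_state(): the state, without advancing time (a new reading comes with each control period).
- r.grab_frame(name): name is "scene" or "top"; returns a dict with "image" (480x640x3 uint8, blue, green, red), "range_z" (480x640 float32, m along the optical axis (not along the pixel's ray), 0 where there is no reading), "mtx" (3x3 intrinsics, pixels), "extrinsics" (4x4, takes a point from camera to world coordinates). Camera axes: x right, y up, looking along -z (the intrinsics and any distortion apply to the point x, -y, -z); pixel columns grow to the right and rows downward; lengths in m; the calibration is good to about 2 mm. A picture is of the moment at which its call begins.
- r.close_job(): hands the job in; it is judged then, once.
The state is a dict: "clock": time; "joints": joint angles; "qvel": joint speeds; "tau": joint torques, N m; "ee_pos": TCP position; "ee_rot": TCP orientation; "contact_force": force on the tool from outside, world axes, zero at the start; "ft_torque": the same for the moment, N m; "gripper_width": finger opening in m; "grasp_force": force on a finger pad.
Only numpy, scipy, OpenCV 4.12 (cv2) and the standard library are available. Lean on these libraries where they do the work, as an engineer would, in place of code of your own. Each camera call takes 0.05 s, during which the arm holds its last target. There are 200 camera calls.

## Working session

There is one attempt and no reset: what is moved stays moved. The work goes in short steps, Python scripts to look and compute and a tool call to move; the robot and the scene stay as the last step left them, time stands still between calls to the robot, and variables do not carry over. Pictures are saved under pics/ and viewed, at most 10 in all, crops included, and the job is handed in when it is done.

Besides the shell and the picture viewer there is one more tool, called after "Call:" as name(argument=value, ...) on one line, values as JSON. carry_out: Moves the arm, as the interface text tells. Its arguments: {"type":"object","properties":{"gripper":{"type":"array","items":{"type":"number"}},"dp":{"type":"array","items":{"type":"array","items":{"type":"number"}}},"yaw":{"type":"array","items":{"type":"number"}},"newtons":{"type":"number"}},"required":["gripper","dp","yaw"]}

```bash
ls; mkdir -p pics; python3 - <<'E'
from workcell import r
import cv2,numpy as np
for n in("scene","top"):
    f=r.grab_frame(n); cv2.imwrite(f"pics/{n}0.png",f["image"]); np.savez(f"{n}0.npz",**f)
    print(n,f["mtx"].tolist(),np.round(f["extrinsics"],3).tolist(),(f["range_z"]>0).mean(), f.keys())
s=r.get_state();print(s)
E
```

```text
pics
scene [[570.4132164208255, 0.0, 323.4059075904111], [0.0, 570.4132164208255, 243.84378947488182], [0.0, 0.0, 1.0]] [[-0.616, -0.692, 0.375, 1.174], [0.788, -0.545, 0.287, 0.588], [0.006, 0.472, 0.881, 1.705], [0.0, 0.0, 0.0, 1.0]] 0.9960286458333333 dict_keys(['image', 'range_z', 'mtx', 'extrinsics'])
top [[593.4202298680245, 0.0, 323.0305997789922], [0.0, 593.4202298680245, 236.0077421040332], [0.0, 0.0, 1.0]] [[0.021, 0.996, -0.09, 0.399], [-1.0, 0.021, -0.007, 0.066], [-0.005, 0.09, 0.996, 1.647], [0.0, 0.0, 0.0, 1.0]] 0.9959733072916667 dict_keys(['image', 'range_z', 'mtx', 'extrinsics'])
{'clock': 0.1, 'joints': array([ 1.18798427e+00,  1.50883919e-01,  1.43791119e+00, -2.15994941e-05,
        1.55383155e+00, -1.34000516e-01]), 'qvel': array([-0.00070458, -0.00095221, -0.00187383, -0.00139784, -0.00020484,
       -0.0006193 ]), 'tau': array([ 5.17612993e-03, -7.14384842e+01, -5.71786237e+01, -1.25391188e-05,
        7.17313626e-03, -1.70529216e-05]), 'ee_pos': array([0.14153907, 0.55708231, 0.23079327]), 'ee_rot': array([-1.21676003e-04,  1.24084916e-01,  9.92271468e-01, -5.02599320e-04]), 'contact_force': array([ 0.81572727, -0.09639789,  0.83516312]), 'ft_torque': array([-0.00022759, -0.01680544, -0.02267599]), 'grasp_force': 0.0, 'gripper_width': 0.08524477818702239}
```

View pics/scene0.png

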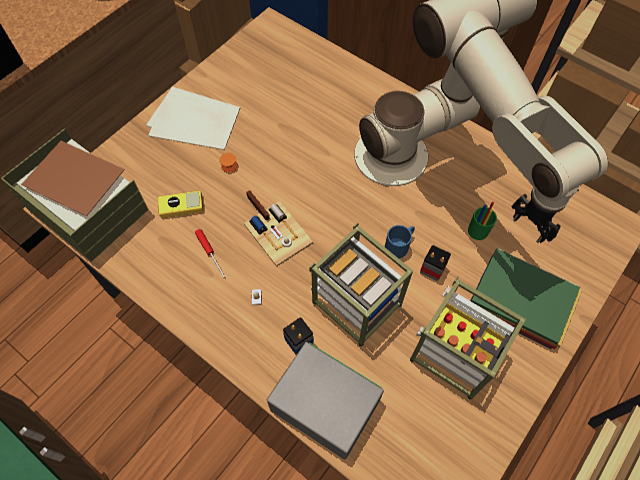

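View pics/top0.png

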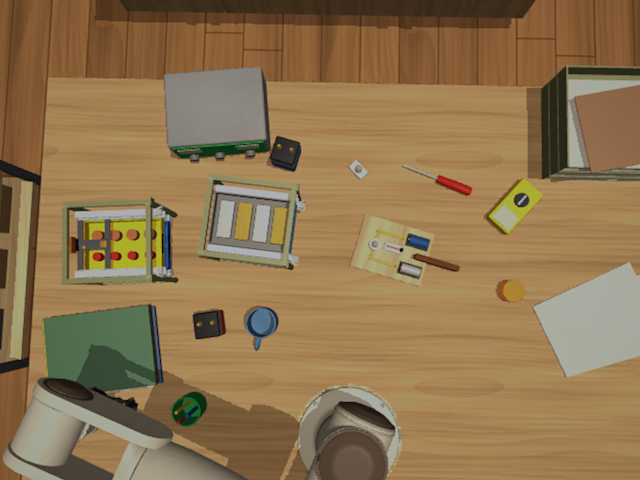

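The scene picture shows the board near (280,235), the grey-topped rack a at (360,285) and rack b at (470,340). In the top picture the board is at (392,250), its handle end at (458,268). Rack a is nearest, at (250,222), with its mouth lips at (300,205) and (293,262), facing the board's nose.

```bash
cat > h.py <<'E'
import numpy as np,cv2
def cloud(f):
    v,u=np.mgrid[0:480,0:640]; K=f["mtx"]; z=f["range_z"]
    p=np.stack([(u-K[0,2])/K[0,0]*z,-(v-K[1,2])/K[1,1]*z,-z],-1)
    E=f["extrinsics"]; return p@E[:3,:3].T+E[:3,3]
def ray(f,u,v,h):
    K=f["mtx"];E=f["extrinsics"]
    d=E[:3,:3]@np.array([(u-K[0,2])/K[0,0],-(v-K[1,2])/K[1,1],-1.])
    return E[:3,3]+d*(h-E[2,3])/d[2]
def rect(xy):
    c,s,a=cv2.minAreaRect((np.asarray(xy)*1000).astype(np.float32)); return np.round(c,1),np.round(s,1),round(a,2),np.round(cv2.boxPoints((c,s,a)),0).tolist()
E
python3 - <<'E'
from h import *
for n,bb in(("scene",[(240,180,315,268),(305,222,415,345)]),("top",[(345,205,465,290),(195,170,305,272)])):
    f=dict(np.load(f"{n}0.npz")); P=cloud(f); hsv=cv2.cvtColor(f["image"],cv2.COLOR_BGR2HSV)
    x0,y0,x1,y1=bb[0]; p=P[y0:y1,x0:x1].reshape(-1,3); H=hsv[y0:y1,x0:x1].reshape(-1,3)
    print(n,"bench z",np.median(P[(abs(P[...,2])<.02)][:,2]))
    print(" z hist",np.histogram(p[:,2],np.arange(-.01,.055,.005)))
    m=(p[:,2]>.006); q=p[m]
    print(" >6mm",rect(q[:,:2]))
    m=(p[:,2]>.006)&(p[:,2]<.016)&(H[:,2]>120); print(" plate",m.sum(),rect(p[m][:,:2]),np.median(p[m],0))
    d=(H[:,2]<110)&(p[:,2]>.025)&(H[:,0]<15)|((H[:,0]>165)&(H[:,2]<110)&(p[:,2]>.025)); print(" handle",d.sum(),rect(p[d][:,:2]),np.median(p[d],0))
    x0,y0,x1,y1=bb[1]; p=P[y0:y1,x0:x1].reshape(-1,3); H=hsv[y0:y1,x0:x1].reshape(-1,3)
    o=(H[:,0]>20)&(H[:,0]<45)&(H[:,1]>50)&(p[:,2]>.2); print(" olive z",o.sum(),np.percentile(p[o][:,2],[5,25,50,75,90,97]))
    zt=np.percentile(p[o][:,2],75); t=o&(abs(p[:,2]-zt)<.008); print(" top",t.sum(),zt,rect(p[t][:,:2]))
    im=f["image"];
    cv2.imwrite(f"pics/{n}_c.png",cv2.resize(im[bb[1][1]-10:bb[1][3]+20,bb[1][0]-10:bb[1][2]+20],None,fx=4,fy=4,interpolation=cv2.INTER_CUBIC))
E
```

```text
scene bench z 0.00031583660347300757
 z hist (array([ 467, 1428, 1692, 1157,  791,  347,  146,   84,  100,  153,   92,
         30]), array([-0.01 , -0.005,  0.   ,  0.005,  0.01 ,  0.015,  0.02 ,  0.025,
        0.03 ,  0.035,  0.04 ,  0.045,  0.05 ]))
 >6mm (array([786.5, 131.8]), array([1185.6,  257.9]), 41.95, [[259.0, -169.0], [432.0, -360.0], [1314.0, 432.0], [1141.0, 624.0]])
 plate 1671 (array([ 484.7, -148.2]), array([348.8, 264.9]), 38.48, [[266.0, -153.0], [431.0, -360.0], [704.0, -143.0], [539.0, 64.0]]) [ 0.50909379 -0.10748371  0.00999302]
 handle 177 (array([777.8, 179. ]), array([1133.1,  107. ]), 51.29, [[382.0, -230.0], [465.0, -297.0], [1174.0, 588.0], [1090.0, 655.0]]) [ 0.48168728 -0.22337159  0.03805552]
 olive z 1498 [0.21901042 0.26235029 0.26654581 0.26940068 0.27182692 0.27502664]
 top 1140 0.2694006784161444 (array([557.8, 250.9]), array([215.7, 196.7]), 84.44, [[449.0, 153.0], [645.0, 134.0], [666.0, 349.0], [470.0, 368.0]])
top bench z -0.0004153116585200456
 z hist (array([ 754, 2647, 2513, 1755, 1139,  402,  176,   89,  176,  289,  154,
         11]), array([-0.01 , -0.005,  0.   ,  0.005,  0.01 ,  0.015,  0.02 ,  0.025,
        0.03 ,  0.035,  0.04 ,  0.045,  0.05 ]))
 >6mm (array([ 520.8, -123.2]), array([234.2, 385.1]), 1.52, [[399.0, 66.0], [409.0, -319.0], [643.0, -313.0], [633.0, 72.0]])
 plate 2585 (array([ 521.3, -149.7]), array([233.5, 330.9]), 1.12, [[401.0, 13.0], [408.0, -317.0], [641.0, -313.0], [635.0, 18.0]]) [ 0.51085446 -0.10307075  0.00970498]
 handle 263 (array([ 472.1, -105.8]), array([ 87.4, 363.6]), 9.61, [[399.0, 66.0], [459.0, -292.0], [546.0, -278.0], [485.0, 81.0]]) [ 0.47677303 -0.23329825  0.03857177]
 olive z 2726 [0.21418066 0.2199655  0.2647681  0.26809147 0.27045357 0.27301022]
 top 1651 0.2680914682333411 (array([557.9, 250.8]), array([214.9, 197.6]), 84.2, [[449.0, 154.0], [645.0, 134.0], [667.0, 348.0], [470.0, 368.0]])
```

View pics/top_c.png

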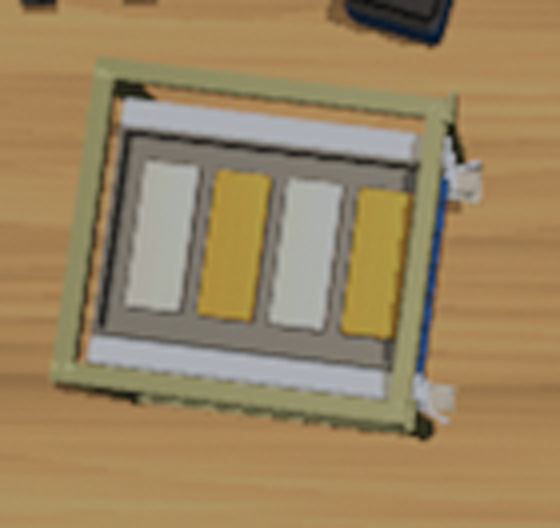

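The crop shows rack a's top frame with corners near (105,70), (450,105), (410,420) and (60,375), and its white lips at (465,185) and (440,400) on the mouth side. Next I refine the board and the rack height.

```bash
python3 - <<'E'
from h import *
for n,bb in(("scene",[(225,170,325,275),(305,222,415,345)]),("top",[(335,200,475,295),(195,170,305,272)])):
    f=dict(np.load(f"{n}0.npz")); P=cloud(f); hsv=cv2.cvtColor(f["image"],cv2.COLOR_BGR2HSV)
    x0,y0,x1,y1=bb[0]; Z=cv2.GaussianBlur(P[...,2].astype(np.float32),(0,0),1.6); M=np.zeros((480,640),np.uint8); M[y0:y1,x0:x1]=(Z>.0055)[y0:y1,x0:x1]
    M=cv2.morphologyEx(M,cv2.MORPH_OPEN,np.ones((3,3)))
    k,L,S,_=cv2.connectedComponentsWithStats(M); i=1+S[1:,4].argmax(); B=(L==i)
    # handle = brown & tall
    H=hsv; dark=B&(Z>.02)&(H[...,2]<120)&((H[...,0]<15)|(H[...,0]>165))&(H[...,1]>60)
    k,L,S,_=cv2.connectedComponentsWithStats(dark.astype(np.uint8)); j=1+S[1:,4].argmax(); D=L==j
    v,u=np.nonzero(D); q=np.array([ray(f,a,b,.04) for a,b in zip(u,v)])
    print(n,"handle z",np.percentile(P[D][:,2],[25,50,75]),rect(q[:,:2]))
    v,u=np.nonzero(B&~cv2.dilate(D.astype(np.uint8),np.ones((5,5))).astype(bool)); pl=P[v,u]; lo=(Z[v,u]<.018)
    q=np.array([ray(f,a,b,.01) for a,b in zip(u[lo],v[lo])])
    Mo=np.zeros((480,640),np.uint8); Mo[v[lo],u[lo]]=1
    Mo=cv2.morphologyEx(cv2.morphologyEx(Mo,cv2.MORPH_CLOSE,np.ones((15,15))),cv2.MORPH_OPEN,np.ones((17,17)))
    v,u=np.nonzero(Mo); q=np.array([ray(f,a,b,.01) for a,b in zip(u,v)]); print(" plate",rect(q[:,:2]))
    x0,y0,x1,y1=bb[1]; o=(H[...,0]>20)&(H[...,0]<45)&(H[...,1]>50); o[:y0]=0;o[y1:]=0;o[:,:x0]=0;o[:,x1:]=0
    o&=abs(Z-.267)<.02
    v,u=np.nonzero(o)
    for h in(.255,.262,.269): 
        q=np.array([ray(f,a,b,h) for a,b in zip(u,v)]); print(" rack",h,rect(q[:,:2])[:3])
    t=cv2.erode(o.astype(np.uint8),np.ones((3,3)))>0; print(" ztop",t.sum(),np.median(P[t][:,2]))
    cv2.imwrite(f"pics/{n}_m.png",cv2.resize(np.where((D*3+B*1+Mo*1+o)[...,None]>0,np.stack([B*90+D*160,Mo*120+o*200,D*250],-1),f["image"])[150:350,190:480].astype(np.uint8),None,fx=2,fy=2))
im=np.vstack([cv2.imread(f"pics/{n}_m.png") for n in("scene","top")]);cv2.imwrite("pics/m.png",cv2.resize(im,(435,600)))
E
```

```text
scene handle z [0.03353324 0.03808456 0.04116012] (array([ 483. , -228.5]), array([128.8,  20.3]), 72.84, [[454.0, -287.0], [474.0, -293.0], [512.0, -170.0], [492.0, -164.0]])
 plate (array([ 509.1, -135.2]), array([229.5, 199.6]), 39.0, [[357.0, -130.0], [483.0, -285.0], [661.0, -141.0], [535.0, 15.0]])
 rack 0.255 (array([555.3, 250.9]), array([211.9, 196.9]), 83.72)
 rack 0.262 (array([558.3, 252.5]), array([210.9, 196. ]), 83.72)
 rack 0.269 (array([561.3, 254.1]), array([209.8, 195. ]), 83.72)
 ztop 138 0.26792690339657677
top handle z [0.0362016  0.03894952 0.04112406] (array([ 478.6, -231.4]), array([123.8,  16.4]), 74.0, [[454.0, -289.0], [469.0, -293.0], [504.0, -174.0], [488.0, -170.0]])
 plate (array([ 514.4, -118.5]), array([210.9, 177.4]), 66.51, [[391.0, -180.0], [554.0, -251.0], [638.0, -57.0], [475.0, 14.0]])
 rack 0.255 (array([558.3, 252.8]), array([210.9, 192.9]), 84.69)
 rack 0.262 (array([557.5, 251.9]), array([209.8, 191.9]), 84.69)
 rack 0.269 (array([556.7, 251. ]), array([208.8, 190.9]), 84.69)
 ztop 166 0.2675140700238706
```

View pics/m.png

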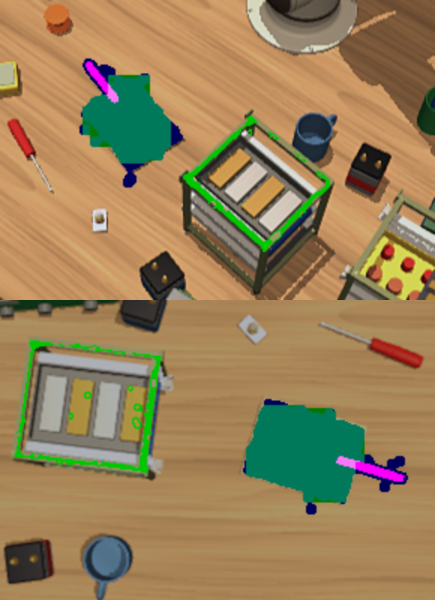

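The mask overlay shows both handles (pink) at scene (100,80) and top (370,468), and rack a's top frame (green) traced cleanly. The results are:
- Handle end ≈ (0.4625, −0.2905), heading 73.5°.
- Rack a centre (0.558, 0.251), heading 84.3°, runner height ≈ 0.078.

I now move above the handle.

Call:
carry_out(gripper=[-1,-1,-1,-1,-1,-1,-1,-1], dp=[[-0.0325,-0.0455,-0.02],[-0.065,-0.091,-0.04],[-0.0975,-0.1365,-0.05],[-0.13,-0.182,-0.05],[-0.1625,-0.2275,-0.05],[-0.195,-0.273,-0.05],[-0.2275,-0.3185,-0.05],[-0.26,-0.364,-0.05]], yaw=[0.1,0.2,0.3,0.4,0.5,0.6,0.7,0.8])

```text
clock: 1.1
ee_pos: [0.3037, 0.1399, 0.2813]
ee_rot: [0.0, 0.501, 0.865, 0.0]
contact_force: [1.4, 0.7, 0.9]
gripper_width: 0.0853
grasp_force: 0.0
```

```bash
cat > go.py <<'E'
# usage: go.py x y z xheading_deg -> dp, yaw in current tool axes
import sys; from workcell import r; import numpy as np
from scipy.spatial.transform import Rotation as R
s=r.get_state(); q=s["ee_rot"]; M=R.from_quat([q[1],q[2],q[3],q[0]]).as_matrix()
h=np.degrees(np.arctan2(M[1,0],M[0,0]))
print("t",round(s["clock"],2),"pos",np.round(s["ee_pos"],4),"xhead",round(h,2),"F",np.round(s["contact_force"],2),"T",np.round(s["ft_torque"],2),"w",round(s["gripper_width"],4),"g",round(s["grasp_force"],1),"j",np.round(s["joints"],2))
if len(sys.argv)>1:
    t=np.array(list(map(float,sys.argv[1:4]))); print("dp",np.round(M.T@(t-s["ee_pos"]),4),"yaw",round(float(np.radians(h-float(sys.argv[4]))),4))
E
python3 go.py .4668 -.2761 .2 73.5
```

```text
t 1.1 pos [0.3037 0.1399 0.2813] xhead 119.86 F [1.4  0.71 0.87] T [-0.05  0.04  0.04] w 0.0853 g 0.0 j [ 0.2  -0.38  1.81 -0.    1.71 -0.32]
dp [-0.442  -0.0657  0.0814] yaw 0.8092
```

Call:
carry_out(gripper=[-1,-1,-1,-1,-1,-1,-1,-1], dp=[[-0.055,-0.008,0.0],[-0.11,-0.016,0.0],[-0.165,-0.0245,0.0],[-0.22,-0.033,0.02],[-0.275,-0.041,0.04],[-0.33,-0.049,0.06],[-0.386,-0.0575,0.08],[-0.442,-0.0657,0.0814]], yaw=[0.1,0.2,0.3,0.4,0.5,0.6,0.7,0.809])

```text
clock: 2.1
ee_pos: [0.4678, -0.2755, 0.1981]
ee_rot: [-0.001, 0.801, 0.598, -0.0]
contact_force: [0.2, 0.8, 1.0]
gripper_width: 0.0853
grasp_force: 0.0
```

Call:
carry_out(gripper=[-1], dp=[[0,0,0.03]], yaw=[0])

```text
clock: 2.22
ee_pos: [0.4689, -0.2774, 0.1697]
ee_rot: [0.001, 0.802, 0.598, -0.0]
contact_force: [0.1, 0.9, -0.8]
gripper_width: 0.0854
grasp_force: 0.0
```

```bash
python3 go.py .4668 -.2761 .008 73.5; python3 - <<'E'
from workcell import r
import cv2,numpy as np
o=[]
for n,c in(("scene",(150,290,200,340)),("top",(200,320,350,500))):
    f=r.grab_frame(n); np.savez(f"{n}1.npz",**f); o.append(cv2.resize(f["image"][c[0]:c[1],c[2]:c[3]],(400,400)))
cv2.imwrite("pics/p1.png",np.hstack(o))
E
```

```text
t 2.23 pos [ 0.4689 -0.2774  0.1697] xhead 73.42 F [ 0.1   0.92 -0.77] T [-0.05 -0.01 -0.02] w 0.0854 g 0.0 j [-0.68  0.12  1.6  -0.    1.42 -0.39]
dp [ 0.0008 -0.0026  0.1617] yaw -0.0014
```

View pics/p1.png

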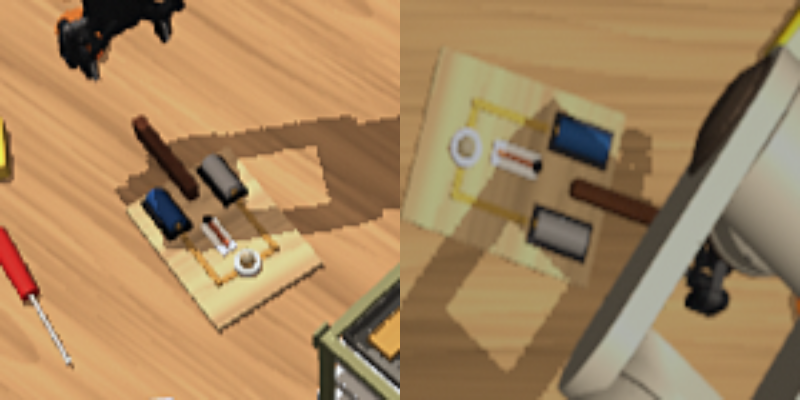

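The left view shows the open fingers at (85,60) and (170,5) above the tail of the handle (135,120) and square to it. The right view shows the handle under the wrist at (610,200). I descend.

Call:
carry_out(gripper=[-1,-1,-1,-1,-1], dp=[[0.0008,-0.0026,0.05],[0.0008,-0.0026,0.1],[0.0008,-0.0026,0.14],[0.0008,-0.0026,0.1617],[0.0008,-0.0026,0.1617]], yaw=[0,0,0,0,0])

```text
clock: 2.95
ee_pos: [0.4653, -0.2717, 0.008]
ee_rot: [-0.001, 0.8, 0.6, -0.0]
contact_force: [0.4, 0.8, 0.7]
gripper_width: 0.0854
grasp_force: 0.0
```

Call:
carry_out(gripper=[1,1,1,1,1,1], dp=[[0,0,0],[0,0,0],[0,0,0],[0,0,0],[0,0,0],[0,0,0]], yaw=[0,0,0,0,0,0], newtons=110)

```text
clock: 3.7
ee_pos: [0.4658, -0.2727, 0.0087]
ee_rot: [0.0, 0.8, 0.6, 0.0]
contact_force: [-2.1, 1.1, 6.6]
gripper_width: 0.0143
grasp_force: 107.1
```

```bash
python3 go.py .4668 -.2761 .108 73.5
```

```text
t 3.7 pos [ 0.4658 -0.2727  0.0087] xhead 73.68 F [-2.05  1.12  6.61] T [0.25 0.16 0.03] w 0.0143 g 107.1 j [-0.67  0.26  1.79 -0.    1.1  -0.39]
dp [-0.003   0.0019 -0.0993] yaw 0.0031
```

Call:
carry_out(gripper=[1,1,1,1,1], dp=[[0,0,-0.02],[0,0,-0.04],[0,0,-0.065],[0,0,-0.08],[0,0,-0.08]], yaw=[0,0,0,0,0])

```text
clock: 4.32
ee_pos: [0.466, -0.2727, 0.0888]
ee_rot: [0.001, 0.8, 0.6, 0.0]
contact_force: [-0.9, 0.4, -2.4]
gripper_width: 0.0146
grasp_force: 107.8
```

```bash
python3 go.py .5175 -.153 .09 84.3
```

```text
t 4.33 pos [ 0.466  -0.2727  0.0888] xhead 73.68 F [-0.91  0.35 -2.44] T [-0.47  0.08  0.04] w 0.0146 g 107.8 j [-0.67  0.17  1.71 -0.    1.26 -0.39]
dp [ 0.1294  0.0158 -0.0012] yaw -0.1854
```

Call:
carry_out(gripper=[1,1,1,1,1,1,1], dp=[[0.02,0.003,-0.001],[0.045,0.006,-0.001],[0.07,0.009,-0.001],[0.095,0.012,-0.001],[0.115,0.014,-0.001],[0.1294,0.0158,-0.001],[0.1294,0.0158,-0.001]], yaw=[-0.03,-0.06,-0.1,-0.13,-0.16,-0.185,-0.185])

```text
clock: 5.2
ee_pos: [0.5173, -0.1516, 0.0887]
ee_rot: [-0.0, 0.741, 0.672, -0.0]
contact_force: [0.1, -0.8, -2.6]
gripper_width: 0.0145
grasp_force: 107.7
```

```bash
python3 go.py .5175 -.153 .09 84.3; python3 - <<'E'
from workcell import r
from h import *
o=[]
for n,c in(("scene",(150,350,230,430)),("top",(150,320,190,420))):
    f=r.grab_frame(n); np.savez(f"{n}2.npz",**f); o.append(cv2.resize(f["image"][c[0]:c[1],c[2]:c[3]],(400,400)))
    P=cloud(f); Z=P[...,2]; V=cv2.cvtColor(f["image"],cv2.COLOR_BGR2HSV)
    d=np.array([.0993,.9951]); e=np.array([-.9951,.0993]); X=(P[...,:2]-[.558,.252])@d; Y=(P[...,:2]-[.558,.252])@e
    m=(X>-.36)&(X<-.13)&(abs(Y)<.1)&(Z>.06)&(Z<.11); m=cv2.morphologyEx(m.astype(np.uint8),cv2.MORPH_OPEN,np.ones((3,3)))>0
    pl=m&(V[...,2]>130)&(V[...,1]>50)
    A=np.c_[X[pl],Y[pl],np.ones(pl.sum())]; k=np.ones(len(A),bool); z=Z[pl]
    for _ in range(6):
        c_=np.linalg.lstsq(A[k],z[k],rcond=None)[0]; k=abs(z-A@c_)<.006
    print(n,pl.sum(),k.sum(),"slope x,y",c_[:2].round(3),"z at X=-.14:",round(c_@[-.14,0,1],4),"at -.33",round(c_@[-.33,0,1],4))
    print(" rect in rack frame",rect(np.c_[X[pl],Y[pl]]), "lim",np.percentile(Y[pl],[1,50,99]),np.percentile(X[pl],[1,50,99]))
cv2.imwrite("pics/p2.png",np.hstack(o))
E
```

```text
t 5.2 pos [ 0.5173 -0.1516  0.0887] xhead 84.39 F [ 0.13 -0.79 -2.57] T [-0.39  0.11  0.02] w 0.0145 g 107.7 j [-0.43  0.17  1.71 -0.    1.26 -0.33]
dp [-0.0014  0.0003 -0.0013] yaw 0.0016
scene 1527 1259 slope x,y [-0.    -0.004] z at X=-.14: 0.0888 at -.33 0.0889
 rect in rack frame (array([-244.3,    2. ]), array([203.3, 156.1]), 0.23, [[-346.0, 80.0], [-346.0, -76.0], [-142.0, -76.0], [-143.0, 80.0]]) lim [-0.0738902  -0.0081212   0.07638098] [-0.33908194 -0.23025415 -0.15125993]
top 2972 2627 slope x,y [-0.007  0.005] z at X=-.14: 0.0875 at -.33 0.0888
 rect in rack frame (array([-243.3,    1. ]), array([150.7, 200.2]), 89.98, [[-343.0, -74.0], [-143.0, -74.0], [-143.0, 76.0], [-343.0, 76.0]]) lim [-0.07274648  0.00193459  0.07475899] [-0.34007317 -0.21910752 -0.14482265]
```

View pics/p2.png

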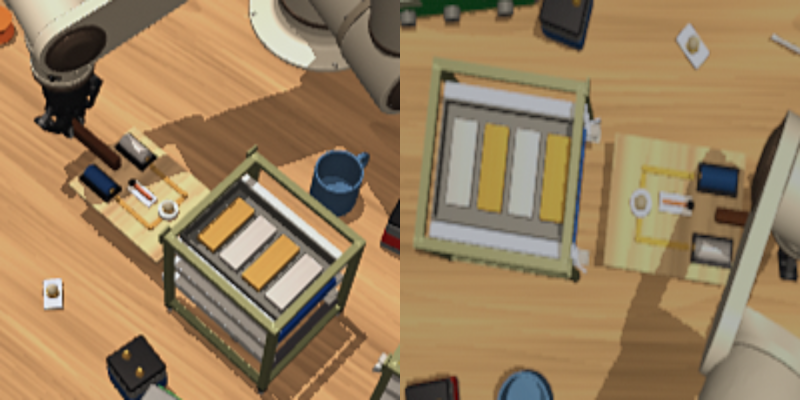

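The board hangs level and straight (slope ≤ 0.007, 1 mm off centre, underside ≈ 0.078). In the right view its nose at (610,210) faces the rack mouth lips at (592,130) and (580,258). I raise it 3 mm, correct sideways by 1 mm and enter.

Call:
carry_out(gripper=[1,1,1,1,1,1,1,1], dp=[[0,0.001,-0.003],[0.01,0.001,-0.003],[0.02,0.001,-0.003],[0.026,0.001,-0.003],[0.031,0.001,-0.003],[0.036,0.001,-0.003],[0.041,0.001,-0.003],[0.045,0.001,-0.003]], yaw=[0,0,0,0,0,0,0,0])

```text
clock: 6.3
ee_pos: [0.5227, -0.1078, 0.0922]
ee_rot: [0.0, 0.742, 0.671, -0.0]
contact_force: [0.3, -0.3, -2.9]
gripper_width: 0.0144
grasp_force: 107.7
```

Call:
carry_out(gripper=[1,1,1,1], dp=[[0.004,0,0],[0.008,0,0],[0.012,0,0],[0.016,0,0]], yaw=[0,0,0,0])

```text
clock: 6.8
ee_pos: [0.5243, -0.0919, 0.0922]
ee_rot: [0.0, 0.742, 0.671, -0.0]
contact_force: [0.1, 0.4, -3.5]
gripper_width: 0.0146
grasp_force: 107.7
```

```bash
python3 go.py
```

```text
t 6.8 pos [ 0.5243 -0.0919  0.0922] xhead 84.27 F [ 0.09  0.35 -3.52] T [-0.39 -0.01  0.02] w 0.0146 g 107.7 j [-0.32  0.15  1.73 -0.    1.26 -0.22]
```

Call:
carry_out(gripper=[1,1,1,1,1,1], dp=[[0.005,0,0],[0.01,0,0],[0.015,0,0],[0.02,0,0],[0.025,0,0],[0.03,0,0]], yaw=[0,0,0,0,0,0])

```text
clock: 7.55
ee_pos: [0.5273, -0.0619, 0.0922]
ee_rot: [0.0, 0.742, 0.671, -0.0]
contact_force: [0.6, -0.0, -3.2]
gripper_width: 0.0144
grasp_force: 107.7
```

```bash
python3 go.py
```

```text
t 7.55 pos [ 0.5273 -0.0619  0.0922] xhead 84.28 F [ 0.55 -0.04 -3.22] T [-0.39  0.1  -0.05] w 0.0144 g 107.7 j [-0.26  0.15  1.73 -0.    1.26 -0.16]
```

Nothing touches at 46 mm in. I feel downwards for the runners.

Call:
carry_out(gripper=[1,1], dp=[[0,0,0.0015],[0,0,0.0015]], yaw=[0,0])

```text
clock: 7.8
ee_pos: [0.5273, -0.0622, 0.0906]
ee_rot: [-0.0, 0.742, 0.671, -0.0]
contact_force: [-0.5, 0.5, -1.3]
gripper_width: 0.0145
grasp_force: 107.8
```

```bash
python3 go.py
```

```text
t 7.8 pos [ 0.5273 -0.0622  0.0906] xhead 84.28 F [-0.5   0.5  -1.29] T [0.02 0.01 0.06] w 0.0145 g 107.8 j [-0.26  0.15  1.73  0.    1.26 -0.16]
```

Call:
carry_out(gripper=[1,1], dp=[[0,0,0.001],[0,0,0.001]], yaw=[0,0])

```text
clock: 8.05
ee_pos: [0.5273, -0.0624, 0.0898]
ee_rot: [0.0, 0.742, 0.671, 0.0]
contact_force: [0.1, -0.7, 1.0]
gripper_width: 0.0143
grasp_force: 107.9
```

```bash
python3 go.py
```

```text
t 8.05 pos [ 0.5273 -0.0624  0.0898] xhead 84.27 F [ 0.13 -0.69  1.03] T [ 0.23 -0.02  0.03] w 0.0143 g 107.9 j [-0.26  0.15  1.73  0.    1.26 -0.16]
```

Call:
carry_out(gripper=[1,1,1,1,1,1,1,1], dp=[[0.006,0,-0.0008],[0.012,0,-0.0008],[0.018,0,-0.0008],[0.024,0,-0.0008],[0.03,0,-0.0008],[0.036,0,-0.0008],[0.042,0,-0.0008],[0.048,0,-0.0008]], yaw=[0,0,0,0,0,0,0,0])

```text
clock: 9.05
ee_pos: [0.5321, -0.0142, 0.0905]
ee_rot: [0.0, 0.741, 0.671, -0.0]
contact_force: [-0.8, -2.6, -1.0]
gripper_width: 0.0144
grasp_force: 108.0
```

```bash
python3 go.py
```

```text
t 9.05 pos [ 0.5321 -0.0142  0.0905] xhead 84.28 F [-0.76 -2.62 -1.05] T [-0.4   0.06  0.01] w 0.0144 g 108.0 j [-0.17  0.15  1.73 -0.    1.26 -0.07]
```

Call:
carry_out(gripper=[1,1,1,1,1,1,1,1], dp=[[0.006,0,0],[0.012,0,0],[0.018,0,0],[0.024,0,0],[0.03,0,0],[0.036,0,0],[0.042,0,0],[0.048,0,0]], yaw=[0,0,0,0,0,0,0,0])

```text
clock: 10.05
ee_pos: [0.5369, 0.0336, 0.0905]
ee_rot: [0.0, 0.742, 0.671, -0.0]
contact_force: [-0.1, -0.9, 0.6]
gripper_width: 0.0145
grasp_force: 108.0
```

```bash
python3 go.py; python3 - <<'E'
from workcell import r
from h import *
o=[]
for n,c in(("scene",(170,360,250,440)),("top",(150,320,190,380))):
    f=r.grab_frame(n); o.append(cv2.resize(f["image"][c[0]:c[1],c[2]:c[3]],(400,400)))
cv2.imwrite("pics/p3.png",np.hstack(o))
E
```

```text
t 10.05 pos [0.5369 0.0336 0.0905] xhead 84.28 F [-0.09 -0.86  0.59] T [-0.22  0.02 -0.01] w 0.0145 g 108.0 j [-0.08  0.16  1.72 -0.    1.26  0.02]
```

View pics/p3.png

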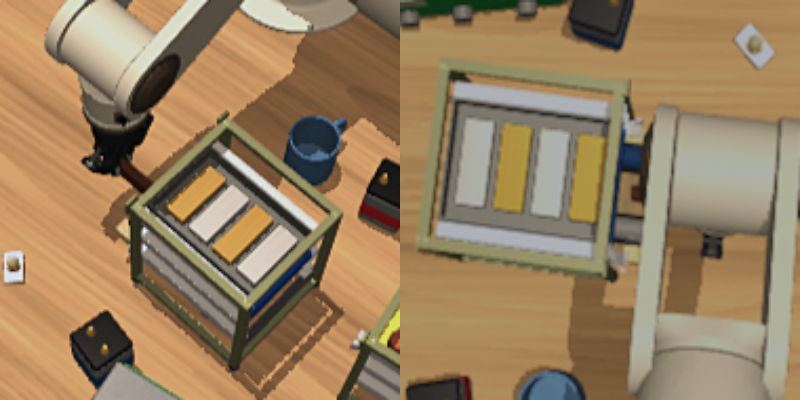

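The left view shows the board most of the way in with the gripper at (120,150), clear of the rack front. The right view shows the wrist edge at (645,160) close to the rack front at (622,160). I check the wrist clearance with depth.

```bash
python3 - <<'E'
from workcell import r
from h import *
for n in("scene","top"):
    f=r.grab_frame(n); P=cloud(f); p=P.reshape(-1,3); Z=p[:,2]
    d=np.array([.0993,.9951]); e=np.array([-.9951,.0993]); X=(p[:,:2]-[.558,.252])@d; Y=(p[:,:2]-[.558,.252])@e
    g=cv2.erode((f["range_z"]>0).astype(np.uint8),np.ones((3,3))).ravel()>0
    for z0 in np.arange(.1,.48,.02):
        m=g&(abs(Y)<.11)&(X>-.32)&(X<(.3 if z0>.29 else -.116))&(Z>z0)&(Z<z0+.02)
        if m.sum()>10: print(n,round(z0,2),m.sum(),np.percentile(X[m],[2,98]).round(3))
E
```

```text
scene 0.1 80 [-0.217 -0.154]
scene 0.12 87 [-0.225 -0.157]
scene 0.14 62 [-0.229 -0.206]
scene 0.16 53 [-0.231 -0.204]
scene 0.18 91 [-0.232 -0.202]
scene 0.2 26 [-0.231 -0.193]
scene 0.22 72 [-0.24  -0.183]
scene 0.24 57 [-0.231 -0.184]
scene 0.28 106 [-0.245 -0.173]
scene 0.3 81 [-0.248 -0.175]
scene 0.32 75 [-0.242 -0.174]
scene 0.34 45 [-0.25  -0.178]
scene 0.36 89 [-0.251 -0.149]
scene 0.38 131 [-0.277 -0.139]
scene 0.4 325 [-0.285 -0.138]
scene 0.42 543 [-0.285 -0.139]
scene 0.44 1003 [-0.285 -0.143]
scene 0.46 1000 [-0.29 -0.15]
top 0.1 117 [-0.135 -0.117]
top 0.12 38 [-0.135 -0.116]
top 0.16 21 [-0.233 -0.211]
top 0.18 61 [-0.233 -0.21 ]
top 0.28 18 [-0.238 -0.206]
top 0.38 26 [-0.274 -0.17 ]
top 0.4 76 [-0.274 -0.158]
top 0.42 450 [-0.303 -0.141]
top 0.44 1489 [-0.298 -0.146]
top 0.46 1451 [-0.29  -0.152]
```

Clearance is sufficient (gripper ≥ 70 mm behind the post faces, wrist above the rack). As a force limiter, I loosen the grip to a light squeeze so the pads slip at the stop.

Call:
carry_out(gripper=[0.6,0.6,0.6], dp=[[0,0,0],[0,0,0],[0,0,0]], yaw=[0,0,0], newtons=20)

```text
clock: 10.62
ee_pos: [0.5369, 0.0331, 0.0906]
ee_rot: [0.0, 0.742, 0.671, 0.0]
contact_force: [-0.0, 0.2, 0.3]
gripper_width: 0.0172
grasp_force: 0.0
```

Call:
carry_out(gripper=[0.63,0.63,0.63], dp=[[0,0,0],[0,0,0],[0,0,0]], yaw=[0,0,0])

```text
clock: 11.0
ee_pos: [0.5368, 0.0332, 0.0905]
ee_rot: [0.0, 0.742, 0.671, -0.0]
contact_force: [-1.0, -0.6, 0.1]
gripper_width: 0.0158
grasp_force: 5.3
```

Call:
carry_out(gripper=[0.66,0.66,0.66], dp=[[0,0,0],[0,0,0],[0,0,0]], yaw=[0,0,0])

```text
clock: 11.38
ee_pos: [0.5368, 0.0332, 0.0905]
ee_rot: [0.0, 0.742, 0.671, -0.0]
contact_force: [-0.2, -2.7, 1.4]
gripper_width: 0.016
grasp_force: 21.7
```

Call:
carry_out(gripper=[0.64,0.64,0.64,0.64,0.64], dp=[[0,0,0],[0.002,0,0],[0.004,0,0],[0.006,0,0],[0.008,0,0]], yaw=[0,0,0,0,0])

```text
clock: 12.0
ee_pos: [0.5378, 0.0411, 0.0907]
ee_rot: [0.0, 0.742, 0.671, -0.0]
contact_force: [-0.5, -6.5, 5.2]
gripper_width: 0.0156
grasp_force: 22.2
```

Call:
carry_out(gripper=[0.64,0.64], dp=[[0.0015,0,0],[0.003,0,0]], yaw=[0,0])

```text
clock: 12.25
ee_pos: [0.5382, 0.0439, 0.0908]
ee_rot: [0.001, 0.742, 0.671, -0.0]
contact_force: [-0.8, -7.8, 6.8]
gripper_width: 0.0154
grasp_force: 22.4
```

Call:
carry_out(gripper=[0.58,0.58,0.63,0.63,0.63], dp=[[0,0,0],[0,0,-0.0005],[0,0,-0.0005],[0,0,-0.0005],[0,0,-0.001]], yaw=[0,0,0,0,0])

```text
clock: 12.88
ee_pos: [0.5379, 0.0443, 0.0914]
ee_rot: [-0.0, 0.742, 0.671, -0.0]
contact_force: [0.4, 1.4, -0.8]
gripper_width: 0.0159
grasp_force: 5.5
```

Call:
carry_out(gripper=[0.63,0.63], dp=[[0.0015,0,0],[0.003,0,0]], yaw=[0,0])

```text
clock: 13.12
ee_pos: [0.5383, 0.0471, 0.0915]
ee_rot: [0.0, 0.742, 0.671, -0.0]
contact_force: [0.5, -1.9, -0.6]
gripper_width: 0.016
grasp_force: 5.6
```

```bash
python3 go.py
```

```text
t 13.12 pos [0.5383 0.0471 0.0915] xhead 84.28 F [ 0.48 -1.91 -0.59] T [-0.28  0.02  0.  ] w 0.016 g 5.6 j [-0.06  0.17  1.71 -0.    1.27  0.04]
```

Call:
carry_out(gripper=[0.63,0.63,0.63,0.63], dp=[[0.0015,0,0],[0.003,0,0],[0.0045,0,0],[0.006,0,0]], yaw=[0,0,0,0])

```text
clock: 13.62
ee_pos: [0.5388, 0.0526, 0.0915]
ee_rot: [0.0, 0.742, 0.671, -0.0]
contact_force: [-1.6, -7.7, 0.2]
gripper_width: 0.0157
grasp_force: 5.7
```

Call:
carry_out(gripper=[0.63,0.63,0.63,0.63], dp=[[0.0015,0,0],[0.003,0,0],[0.0045,0,0],[0.006,0,0]], yaw=[0,0,0,0])

```text
clock: 14.12
ee_pos: [0.5394, 0.0585, 0.0915]
ee_rot: [0.0, 0.742, 0.671, -0.001]
contact_force: [-0.8, -7.7, 0.7]
gripper_width: 0.0159
grasp_force: 5.7
```

```bash
python3 go.py
```

```text
t 14.12 pos [0.5394 0.0585 0.0915] xhead 84.27 F [-0.78 -7.74  0.65] T [-1.3   0.14  0.03] w 0.0159 g 5.7 j [-0.03  0.17  1.7  -0.    1.27  0.07]
```

The force plateaus at 7.7 N with the pads slipping. That means the board rests on the stop, near the close end of its slot: nose ≈ rack x +64, and the catch bump was felt 62 mm earlier. I release and look.

Call:
carry_out(gripper=[0.4,0.0,-0.6,-1,-1,-1], dp=[[0,0,0],[0,0,0],[0,0,0],[0,0,0],[0,0,0],[0,0,0]], yaw=[0,0,0,0,0,0])

```text
clock: 14.88
ee_pos: [0.5394, 0.0591, 0.0915]
ee_rot: [0.0, 0.741, 0.671, -0.0]
contact_force: [1.0, 0.7, -0.3]
gripper_width: 0.0854
grasp_force: 0.0
```

Call:
carry_out(gripper=[-1,-1,-1,-1,-1,-1,-1], dp=[[-0.01,0,-0.01],[-0.02,0,-0.03],[-0.03,0,-0.07],[-0.06,0,-0.12],[-0.11,0,-0.15],[-0.16,0,-0.17],[-0.2,0,-0.17]], yaw=[0,0,0,0,0,0,0])

```text
clock: 15.75
ee_pos: [0.5192, -0.1423, 0.2641]
ee_rot: [0.002, 0.742, 0.671, 0.001]
contact_force: [0.2, 0.3, 0.6]
gripper_width: 0.0857
grasp_force: 0.0
```

```bash
python3 go.py; python3 - <<'E'
from workcell import r
from h import *
o=[]
d=np.array([.0993,.9951]); e=np.array([-.9951,.0993])
for n,c in(("scene",(170,360,250,440)),("top",(150,320,190,380))):
    f=r.grab_frame(n); o.append(cv2.resize(f["image"][c[0]:c[1],c[2]:c[3]],(400,400)))
    P=cloud(f);H=cv2.cvtColor(f["image"],cv2.COLOR_BGR2HSV); X=(P[...,:2]-[.558,.252])@d; Y=(P[...,:2]-[.558,.252])@e; Z=P[...,2]
    m=(X>-.3)&(X<-.11)&(abs(Y)<.03)&(Z>.095)&(Z<.15)&(H[...,2]<120)&((H[...,0]<15)|(H[...,0]>165))
    m=cv2.morphologyEx(m.astype(np.uint8),cv2.MORPH_OPEN,np.ones((2,2)))>0
    if m.sum()>9: print(n,"handle",m.sum(),rect(np.c_[X[m],Y[m]])[:3],"tailX",np.percentile(X[m],2),"z",np.median(Z[m]),"slope",np.polyfit(X[m],Z[m],1)[0])
cv2.imwrite("pics/p4.png",np.hstack(o))
E
```

```text
t 15.75 pos [ 0.5192 -0.1423  0.2641] xhead 84.24 F [0.18 0.26 0.59] T [-0.02 -0.04  0.01] w 0.0857 g 0.0 j [-0.41  0.06  1.47 -0.    1.61 -0.31]
scene handle 134 (array([  88.4, -258.7]), array([ 51.7, 886.2]), 47.07) tailX -0.2189136045763616 z 0.1190826692765341 slope 2.5336304446739804
top handle 267 (array([-175.8,   66.4]), array([115. , 150.5]), 3.92) tailX -0.22384597418843238 z 0.1197069821879122 slope -0.07278879331377934
```

View pics/p4.png

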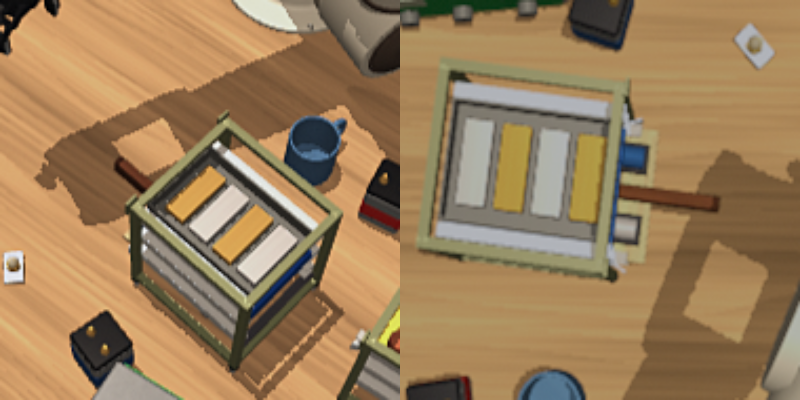

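The released board lies straight in the runners. Its handle end is at (718,203) in the right view, tail X ≈ −0.222, so the origin is at ≈ −0.037, consistent with the felt stop. To confirm it is home, I re-grip lightly and give one slightly firmer push.

```bash
python3 go.py .5387 .052 .0915 84.27
```

```text
t 15.85 pos [ 0.5187 -0.1436  0.2623] xhead 84.08 F [-0.05  0.36 -0.21] T [-0.04 -0.02 -0.05] w 0.0853 g 0.0 j [-0.41  0.06  1.47 -0.    1.61 -0.31]
dp [ 0.1969 -0.0004  0.1706] yaw -0.0034
```

Call:
carry_out(gripper=[-1,-1,-1,-1,-1,-1,-1,-1], dp=[[0.05,0,0.01],[0.1,0,0.03],[0.15,0,0.06],[0.18,0,0.09],[0.19,0,0.12],[0.197,0,0.15],[0.197,0,0.17],[0.197,0,0.17]], yaw=[-0.003,-0.003,-0.003,-0.003,-0.003,-0.003,-0.003,-0.003])

```text
clock: 16.85
ee_pos: [0.5384, 0.0563, 0.0908]
ee_rot: [-0.001, 0.74, 0.672, -0.001]
contact_force: [0.3, -0.3, 0.2]
gripper_width: 0.0855
grasp_force: 0.0
```

Call:
carry_out(gripper=[0,0.5,0.6,0.633,0.633,0.633,0.633,0.633], dp=[[0,0,0],[0,0,0],[0,0,0],[0,0,0],[0,0,0],[0,0,0],[0,0,0],[0,0,0]], yaw=[0,0,0,0,0,0,0,0])

```text
clock: 17.85
ee_pos: [0.5392, 0.0561, 0.0916]
ee_rot: [0.0, 0.741, 0.672, -0.0]
contact_force: [-0.6, -1.9, 2.0]
gripper_width: 0.0159
grasp_force: 9.4
```

```bash
python3 go.py
```

```text
t 17.85 pos [0.5392 0.0561 0.0916] xhead 84.45 F [-0.63 -1.92  2.03] T [-0.13 -0.07 -0.12] w 0.0159 g 9.4 j [-0.04  0.17  1.7  -0.    1.27  0.06]
```

Call:
carry_out(gripper=[0.633,0.633], dp=[[0.0004,0,-0.0003],[0.0008,0,-0.0003]], yaw=[0,0])

```text
clock: 18.1
ee_pos: [0.5392, 0.0565, 0.0918]
ee_rot: [0.0, 0.741, 0.672, -0.0]
contact_force: [-1.1, -7.8, 2.1]
gripper_width: 0.0164
grasp_force: 9.3
```

Call:
carry_out(gripper=[0.633,0.633], dp=[[0.0004,0,0],[0.0008,0,0]], yaw=[0,0])

```text
clock: 18.35
ee_pos: [0.5392, 0.0568, 0.0918]
ee_rot: [0.001, 0.741, 0.672, -0.001]
contact_force: [-1.1, -12.4, 2.4]
gripper_width: 0.0155
grasp_force: 9.4
```

Call:
carry_out(gripper=[0.633,0.633,0.633], dp=[[0.0008,0,0],[0.0014,0,0],[0.002,0,0]], yaw=[0,0,0])

```text
clock: 18.73
ee_pos: [0.5394, 0.0585, 0.0917]
ee_rot: [0.001, 0.741, 0.672, -0.001]
contact_force: [-0.4, -13.1, 1.0]
gripper_width: 0.0158
grasp_force: 9.3
```

The force rises at once (2 → 12 N within 0.7 mm), so the board is firmly on the stop. I release and withdraw.

Call:
carry_out(gripper=[0.4,0.0,-0.6,-1,-1,-1], dp=[[0,0,0],[0,0,0],[0,0,0],[0,0,0],[0,0,0],[0,0,0]], yaw=[0,0,0,0,0,0])

```text
clock: 19.48
ee_pos: [0.5395, 0.0597, 0.0918]
ee_rot: [0.0, 0.741, 0.672, -0.0]
contact_force: [0.4, -0.1, 1.0]
gripper_width: 0.0855
grasp_force: 0.0
```

Call:
carry_out(gripper=[-1,-1,-1,-1,-1,-1,-1,-1], dp=[[-0.01,0,-0.01],[-0.02,0,-0.03],[-0.03,0,-0.07],[-0.06,0,-0.12],[-0.11,0,-0.15],[-0.16,0,-0.17],[-0.2,0,-0.17],[-0.2,0,-0.17]], yaw=[0,0,0,0,0,0,0,0])

```text
clock: 20.48
ee_pos: [0.5195, -0.1421, 0.2625]
ee_rot: [0.0, 0.742, 0.671, -0.0]
contact_force: [-0.1, 0.1, 0.0]
gripper_width: 0.0856
grasp_force: 0.0
```

```bash
python3 - <<'E'
from workcell import r
from h import *
d=np.array([.0993,.9951]); e=np.array([-.9951,.0993])
f=r.grab_frame("top"); P=cloud(f);H=cv2.cvtColor(f["image"],cv2.COLOR_BGR2HSV); X=(P[...,:2]-[.558,.252])@d; Y=(P[...,:2]-[.558,.252])@e; Z=P[...,2]
m=(X>-.3)&(X<-.12)&(abs(Y)<.03)&(Z>.1)&(Z<.14)&(H[...,2]<120)&((H[...,0]<15)|(H[...,0]>165))
k,L,S,_=cv2.connectedComponentsWithStats(m.astype(np.uint8)); m=L==1+S[1:,4].argmax()
print(m.sum(),rect(np.c_[X[m],Y[m]])[:3],np.polyfit(X[m],Z[m],1),np.polyfit(X[m],Y[m],1),np.median(Z[m]))
E
```

```text
243 (array([-172.3,   -0.2]), array([102.9,  16.2]), 0.16) [-0.01587558  0.11743128] [-0.00611612 -0.00104468] 0.12013962932657862
```

Straight, centred, level, handle top at 0.120 (so the underside is at 0.080). I hand in.

```bash
python3 -c "
from workcell import r
print(r.close_job())"
```

```text
the job is handed in; nothing more can be done
None
```

The board is in rack a's lowest runners, pressed against the end stop with about 13 N and released, and the job was handed in at about 20.5 s; I could not see the leaf catch itself, but the board's final position and a bump felt on the way in fit it being up in the groove.

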